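# Right the tipped bottle and snap the cover onto the rack

### The job

One of the three square bottles in the rack's lane has tipped over onto the fence: stand it upright again on the lane floor between its two neighbours and let go of it. Then lay the loose white cover centred along the rack over the bottles, rib upward, and press it down until the spring clips at both ends have snapped over it and it sits fully home, and finish while still pressing it down firmly, without letting go. Leave the two neighbours standing and do not disturb the mortar, the beaker and the white jar nearby.

Things in the scene. Friction and masses are not known exactly. Their poses are not given: they have to be found in the camera images.
- rack: Grey plastic rack fixed to the bench, 60 x 280 mm (x by y of its frame), 106 mm tall with its clips. Origin: centre of its underside, on the bench; z up; y along the lane. Lane centred on the rack: floor 10 mm above the bench, 40 mm wide, 208 mm long; a fence 20 mm above the lane floor on its -x (robot) side, a wall 5 mm high on its +x side, both 4 mm thick. Beyond each end a pillar and a steel spring clip.
- clip_a (a joint): Spring clip at the rack's -y end: 0 at rest, grows as its nose is pushed outward (m, up to 0.008); about 4 N preload, 7 N per mm. The nose is a round steel bar along x, 38 mm long, 16 mm in diameter; axis 98.2 mm above the bench at y = -123.5 mm of the rack's frame. It reaches 2.5 mm inward over the end of a seated cover.
- clip_b (a joint): The same at the +y end. A cover pressed down from above meets the noses when its underside is about 104 mm above the bench, pushes them outward (7 to 18 N in all), then the force drops and they spring back over it as it lands on the seats; often one end snaps in before the other. The noses centre the cover along y and take it up to 4 mm off; nothing guides it along x.
- bottle_tipped: The tipped amber glass bottle: base edge on the lane floor, leaning about 51 degrees over the lane's fence, its cap towards the rack's -x (the robot), two of its faces square to the lane. 69 mm tall: square body 32 x 32 mm (x, y), 52 mm tall, and a white round cap 24 mm in diameter above it; about 95 g. Origin: centre of its underside; z axis towards the cap.
- bottle_a: Neighbour bottle of the same kind and size, standing square in the lane at its -y end. Origin: centre of its underside, z up.
- bottle_b: The same, standing at the +y end of the lane. The gap between the two neighbours' bodies is 128 to 132 mm.
- cover: White plastic clip cover lying flat on the bench, rib up, about 120 g: plate 40 x 236 x 8 mm (x, y, z of its frame); in the middle of its upper face a grip rib 14 mm thick (x), 60 mm long (y), 30 mm high, its top 38 mm above the underside; low beads 3 mm high. Origin: centre of the plate's underside; z up through the rib. A half turn about z makes no difference.
- cover_rib (a point): Point within the cover's rib, on its centre line, 24 mm above the cover's underside (14 mm below the rib's top).
- mortar: Bystander: white porcelain mortar bowl, 100 mm across, 55 mm tall; origin: centre of its underside.
- beaker: Bystander: clear plastic beaker, 64 mm across, 75 mm tall; origin: centre of its underside.
- salt_jar: Bystander: white plastic jar, 64 mm in diameter, 85 mm tall; origin: centre of its underside.
- seat: The two flat seats on which the ends of the cover come to rest: tops of the rack's end pillars, 84 mm above the bench, 44 mm wide (x), from y = 104 to 118 mm at either end; part of the rack, same frame and origin as rack.
Things that resemble listed ones, but are neither listed nor needed, are in the scene too. Leave any green, purple or turquoise look-alike of the bottle_a alone.

How it is judged:
On the way, in this order (a step that is already met when the one before it is completed fails the run):
1. the tipped bottle stands upright on the lane floor between its neighbours, let go of (angle between bottle_tipped's own z axis and vertical below 0.1 rad and z of bottle_tipped in the frame of rack between 0.007 and 0.013 m and x of bottle_tipped in the frame of rack between -0.008 and 0.008 m and y of bottle_tipped in the frame of rack between -0.05 and 0.05 m and contact force between the fingers and bottle_tipped below 0.1 N and linear speed of bottle_tipped below 0.03 m/s), for 0.2 s.
2. the cover sits on both seats with both clips sprung back over it (z of cover in the frame of rack between 0.081 and 0.0858 m and x of cover in the frame of rack between -0.008 and 0.008 m and y of cover in the frame of rack between -0.004 and 0.004 m and angle between the y axis of cover and the y axis of rack, either way round below 0.09 rad and angle between cover's own z axis and vertical below 0.03 rad and value of joint each of clip_a, clip_b below 0.0015 m), for 0.1 s.
At the end, for the whole second after the job is handed in: Robot still pressing (cover on seats > 5 N, gripper on cover > 3 N). Cover flat on the seats (2 mm, 0.03 rad), within 8 mm across, 4 mm along, 0.09 rad of the rack; clips within 1.5 mm of rest. All bottles upright (0.1 rad) on the lane floor, the righted one between the others (all of step 2 and contact force between cover and seat above 5 N and contact force between the fingers and cover above 3 N and angle between each of bottle_tipped, bottle_a, bottle_b's own z axis and vertical below 0.1 rad and z of bottle_tipped in the frame of rack between 0.007 and 0.013 m and x of bottle_tipped in the frame of rack between -0.008 and 0.008 m and y of bottle_tipped in the frame of rack between -0.05 and 0.05 m and z of bottle_a in the frame of rack between 0.007 and 0.013 m and x of bottle_a in the frame of rack between -0.008 and 0.008 m and z of bottle_b in the frame of rack between 0.007 and 0.013 m and x of bottle_b in the frame of rack between -0.008 and 0.008 m); the arm keeps its last pose, push and grip.
It fails at once if a neighbour bottle is knocked over (angle between any of bottle_a, bottle_b's own z axis and vertical above 0.6 rad).
It fails at once if a bystander is shifted by more than 3 cm (distance of any of mortar, beaker, salt_jar from where it was at the start of the episode above 0.03 m).
It also fails if it takes over 72 s, if anything falls off the work surface, if the arm or the gripper's body presses on something with over 40 N, if the wrist force passes 120 N, or if a joint passes its speed limit or range.

### The arm

A 6-joint arm with a two-finger parallel gripper is mounted at the origin on the work surface. World frame = base frame: x ahead of the robot, y to its left, z up, the work surface at z = 0. Lengths are in m, angles in rad, forces in N, time in s.
With the tool pointing down it reaches from about 0.375 to 0.975 m from the base axis. Payload 3.8 kg.
Tool frame: the origin (TCP) lies on the centre line of the jaws, within the pads' length; the fingertips stand 14 mm ahead of it and the grasp point (between the pads) lies 5 mm behind it (bot.finger_overhang is the distance from the TCP to the fingertips, in m); y points along the fingers, x is the direction in which the jaws open and shut, and the axes are right-handed (so a half turn about y gives the same grasp; the last joint's range is limited). The gripper opens to 85 mm and grips with 20 to 120 N. Pads are 22 mm wide; open, the fingers measure 114 mm over their backs; the gripper's body (76 mm by 85 mm) begins 54 mm behind the grasp point. The pads swing forward as they close: fully open they stand 13 mm farther back than shut.
Start: joints at [-1.158, 0.264, 1.604, -0, 1.274, -0.037], TCP at [0.293, -0.608, 0.245] pointing down, gripper open.
Joint ranges: [-2.63, 2.63], [-0.94, 2.18], [0.31, 2.57], [-1.31, 4.45], [0, 2.66], [-2.55, 2.55]. Speed limits (rad/s): [2.57, 2.57, 3.14, 3.14, 3.14, 3.14].

### API

Orientations are given as a rotation vector (axis times angle).
In Python, from workcell import readout, read_camera, bot, spotter gives the robot as it stands.
- The arm moves only by the tool jog_arm, never from a script. Its argument "increments" is a list of rows, each a list of 7 numbers: the shift along the tool's x, y, z in m, then the turn, a rotation vector about the tool's x, y, z in rad, then the opening, from 0 (shut) to 1 (fully open). A call has 1 to 10 rows; each row shifts and turns the pose as measured when the row begins, along the tool's axes as they then stand; what a row does not reach is not made up. A row lasts 1/8 s, in which the tool goes at most 62.5 mm and 10.7 degrees, less where a joint would pass 70% of its speed; a pose out of reach is approached as far as the arm can. A call with a gripper value outside its range is refused whole. The fingers move at their own pace and stop on an object; "force" is the grip in N (left out, the last holds). Time passes only in rows, so rows that do not move let the fingers close. It gives the time, the measured TCP pose, the force and the opening at its end, in the units of the state.
- readout.read_state(): the state, without advancing time (a new reading comes with each control period).
- read_camera(name): name is "scene" or "top"; returns a dict with "img" (420x560x3 uint8, blue, green, red), "range_z" (420x560 float32, m along the optical axis (not along the pixel's ray), 0 where there is no reading), "fx", "fy", "cx", "cy" (pixels), "world_from_camera" (4x4, takes a point from camera to world coordinates). Camera axes: x right, y down, z forward; pixel columns grow to the right and rows downward; lengths in m; the calibration is good to about 2 mm. A picture is of the moment at which its call begins.
- bot.finish_job(): hands the job in, once; it reports no verdict.
Trained networks look in a picture, given as the dict that the camera call returned (one of the last four; its "shot" number tells which), for a name from the list of things; names that differ only in an ending like _2 or _b are one class to them, and where a whole thing is asked for, a point or a joint stands for the part that bears it (a point fixed in the world has none). Each returns a list of dicts, best first, with "p" (0 to 1); they miss things now and then, are a little off and sometimes report something else, mostly with a low value. They report only what shows in the picture. A call takes as long as a camera call. They do not tell look-alikes from the thing itself.
- spotter.masks_of(picture, thing): "mask" (420x560 bool, what is visible of it) and "location" ([column, row] in pixels, amid what is visible of it).
- spotter.spot_point(picture, thing): "location" ([column, row] in pixels: a listed point, or the origin of a listed thing).
The state is a dict: "time": time; "q": joint angles; "joint_vel": joint speeds; "joint_torque": joint torques, N m; "tool_pos": TCP position; "tcp_rot": TCP orientation; "wrist_force": force on the tool from outside, world axes, zero at the start; "torque": the same for the moment, N m; "width": opening from 0.0 (shut) to 1.0 (fully open).
Only numpy, scipy, OpenCV 4.12 (cv2) and the standard library are available. Lean on these libraries where they do the work, as an engineer would, in place of code of your own. Each camera call takes 0.05 s, during which the arm holds its last target. There are 200 camera calls.

## Working session

There is one attempt and no reset: what is moved stays moved. The work goes in short steps, Python scripts to look and compute and a tool call to move; the robot and the scene stay as the last step left them, time stands still between calls to the robot, and variables do not carry over. Pictures are saved under pics/ and viewed, about 8 in all and at most 12, crops included, and the job is handed in when it is done.

Besides the shell and the picture viewer there is one more tool, called after "Request:" by a JSON object that holds its "api" and its "payload", one argument or row to a line. jog_arm: Moves the arm, as the interface text tells. Its arguments: {"type":"object","properties":{"increments":{"type":"array"},"force":{"type":"number"}},"required":["increments"]}

```bash
mkdir -p pics; cat > h.py <<'E'
import numpy as np, cv2
from workcell import readout, read_camera, bot, spotter
def cloud(p):
    z=p["range_z"]; h,w=z.shape; u,v=np.meshgrid(np.arange(w),np.arange(h))
    P=np.stack([(u-p["cx"])/p["fx"]*z,(v-p["cy"])/p["fy"]*z,z],-1)
    T=np.array(p["world_from_camera"]); W=P@T[:3,:3].T+T[:3,3]; W[z<=0]=np.nan
    return W
E
python3 - <<'E'
from h import *
ims=[]
for n in ["scene","top"]:
    p=read_camera(n); np.savez(n,**{k:v for k,v in p.items()})
    cv2.imwrite(f"pics/{n}1.png",p["img"]); W=cloud(p)
    print(n,np.round(p["world_from_camera"],3).tolist(),p["fx"])
    for t in ["rack","bottle_tipped","bottle_a","cover","cover_rib","mortar","beaker","salt_jar"]:
        try:
            for m in spotter.masks_of(p,t)[:6]:
                q=W[m["mask"]]; q=q[~np.isnan(q[:,0])]
                print(t,round(m["p"],2),np.round(m["location"]),m["mask"].sum(),np.round(np.median(q,0),3),np.round(np.percentile(q,[2,98],axis=0),3).tolist())
        except Exception as e: print(t,e)
print(readout.read_state())
E
```

```text
scene [[-0.52, 0.704, -0.484, 1.038], [0.854, 0.436, -0.283, 0.277], [0.012, -0.561, -0.828, 0.814], [0.0, 0.0, 0.0, 1.0]] 393.12641211915525
rack 0.59 [338. 227.] 2724 [0.544 0.173 0.013] [[0.508, 0.029, 0.002], [0.563, 0.297, 0.106]]
bottle_tipped 0.91 [344. 212.] 419 [0.529 0.169 0.054] [[0.478, 0.148, 0.002], [0.555, 0.183, 0.073]]
bottle_a 0.92 [309. 205.] 298 [0.546 0.085 0.061] [[0.527, 0.068, 0.02], [0.552, 0.097, 0.082]]
bottle_a 0.83 [268. 190.] 327 [ 0.556 -0.028  0.048] [[0.488, -0.064, 0.001], [0.564, -0.017, 0.072]]
bottle_a 0.81 [332. 182.] 305 [0.444 0.098 0.049] [[0.429, 0.078, 0.01], [0.456, 0.114, 0.071]]
bottle_a 0.77 [373. 231.] 383 [0.543 0.243 0.06 ] [[0.467, 0.227, 0.001], [0.548, 0.259, 0.081]]
bottle_a 0.67 [295. 166.] 311 [ 0.461 -0.008  0.047] [[0.394, -0.036, 0.002], [0.469, 0.006, 0.072]]
bottle_a 0.54 [298. 237.] 371 [0.632 0.106 0.049] [[0.611, 0.086, 0.002], [0.641, 0.12, 0.072]]
cover 0.93 [224. 165.] 1173 [ 0.534 -0.171  0.01 ] [[0.403, -0.197, 0.001], [0.632, -0.154, 0.04]]
cover_rib 0.75 [223. 165.] 1176 [ 0.533 -0.171  0.01 ] [[0.405, -0.199, 0.0
[... 1764 characters left out ...]
153 0.013] [[0.502, 0.029, 0.007], [0.56, 0.295, 0.107]]
{'time': 0.9, 'q': array([-1.15792615e+00,  2.63836935e-01,  1.60399582e+00,  4.48421307e-06,
        1.27370759e+00, -3.68910285e-02]), 'joint_vel': array([-0.00017471,  0.00143558, -0.00036892,  0.00092662, -0.00059376,
        0.00030821]), 'joint_torque': array([ 1.39708850e-04, -5.15047824e+01, -3.67728531e+01, -1.33803660e-04,
        4.80201088e-04, -6.11225332e-06]), 'tool_pos': array([ 0.29345963, -0.6078648 ,  0.24532452]), 'tcp_rot': array([-1.38905542,  0.87182   , -0.87189487]), 'wrist_force': array([0.02540134, 0.07466098, 0.54711013]), 'torque': array([-0.04741727, -0.05989721, -0.00308415]), 'width': 0.9985401985368817}
```

```bash
python3 - <<'E'
from h import *
a=np.load("scene.npz"); b=np.load("top.npz")
cv2.imwrite("pics/v1.png",cv2.resize(a["img"][130:300,180:460],None,fx=2.8,fy=2.8,interpolation=cv2.INTER_CUBIC))
cv2.imwrite("pics/v2.png",cv2.resize(b["img"][130:310,100:400],None,fx=2.6,fy=2.6,interpolation=cv2.INTER_CUBIC))
E
```

```text
(no output)
```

View pics/v1.png

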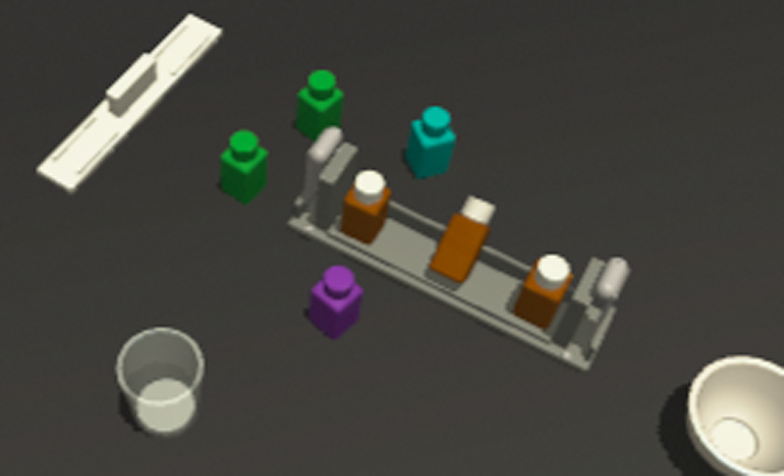

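View pics/v2.png

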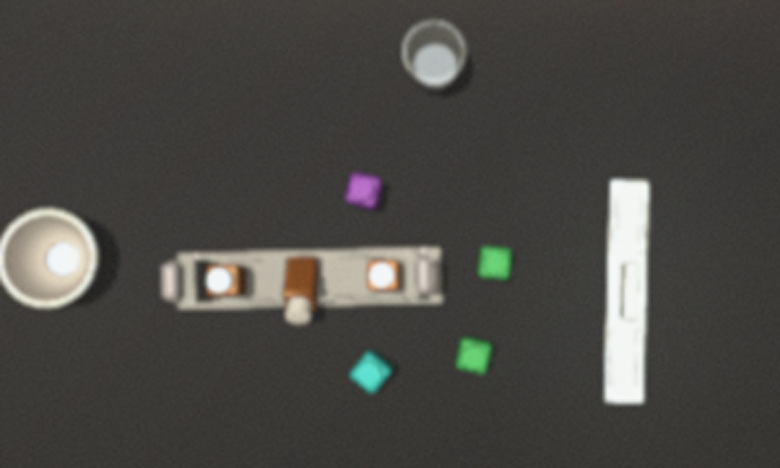

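```bash
cat >> h.py <<'E'
def rect(q):
    (c,s,a)=cv2.minAreaRect((q*1000).astype(np.float32)); 
    b=cv2.boxPoints((c,s,a)); e=max([b[1]-b[0],b[2]-b[1]],key=np.linalg.norm)
    an=np.degrees(np.arctan2(e[1],e[0]))%180
    return np.round(c,1),np.round(s,1),round(an,2)
E
cat > m.py <<'E'
from h import *
al=[]
for n in ["scene","top"]:
    p=np.load(n+".npz"); W=cloud(p); W=W[~np.isnan(W[...,0])]; al.append(W)
    def sel(x0,x1,y0,y1,z0,z1): 
        q=W; return q[(q[:,0]>x0)&(q[:,0]<x1)&(q[:,1]>y0)&(q[:,1]<y1)&(q[:,2]>z0)&(q[:,2]<z1)]
    print(n,"table z",np.round(np.median(sel(.6,.7,-.1,0,-.02,.02)[:,2]),4))
    q=sel(.48,.59,0,.33,.006,.02); print("rack base",rect(q[:,:2]),len(q),np.median(q[:,2]))
    for y0,y1 in [(0,.06),(.28,.34)]:
        q=sel(.48,.59,y0,y1,.094,.12); print("nose",rect(q[:,:2]),np.round(q.mean(0),4),q[:,2].max(),len(q))
        q=sel(.48,.59,y0-.01,y1+.03,.080,.088); print("seat",rect(q[:,:2]),len(q),np.round(np.percentile(q,[2,98],axis=0),4).tolist())
    for y0,y1 in [(.06,.12),(.21,.27)]:
        q=sel(.5,.57,y0,y1,.076,.086); print("cap",rect(q[:,:2]),np.round(np.median(q,0),4),len(q))
    q=sel(.5,.57,.1,.22,.03,.09); 
    q=sel(.38,.66,-.23,-.12,.005,.013); print("cover",rect(q[:,:2]),len(q),np.median(q[:,2]))
    q=sel(.38,.66,-.23,-.12,.034,.045); print("rib",rect(q[:,:2]),len(q),np.median(q[:,2]))
    q=sel(.46,.6,.13,.21,.035,.08); print("tipped",np.round(np.percentile(q,[1,50,99],axis=0),4).tolist())
    # fence profile: rows by x at mid y
    for y0,y1 in [(.11,.14),(.195,.215)]:
        q=sel(.48,.59,y0,y1,-.01,.05); q=q[np.argsort(q[:,0])]
        h=q[(q[:,2]>.022)]; print("fence",np.round(np.percentile(h[:,0],[5,50,95]),4),np.round(np.median(h[:,2]),4),len(h))
E
python3 m.py
```

```text
scene table z 0.0013
rack base (array([538.5, 159.7]), array([ 61.9, 285.3]), np.float32(93.31)) 1599 0.011292674033876349
nose (array([535.3,  37.8]), array([17.3, 36.8]), np.float32(179.13)) [0.5378 0.0396 0.1044] 0.11071021868672881 99
seat (array([539.3,  62.3]), array([52.6, 43.1]), np.float32(67.59)) 146 [[0.5145, 0.0322, 0.0801], [0.5558, 0.0884, 0.0871]]
nose (array([531.5, 286.9]), array([34.3, 13.7]), np.float32(0.21)) [0.5343 0.2867 0.1044] 0.11009804266284173 104
seat (array([531.3, 273.9]), array([40.8, 25.7]), np.float32(24.14)) 74 [[0.5101, 0.2701, 0.0808], [0.5525, 0.2863, 0.0871]]
cap (array([535.2,  81.7]), array([22.5, 23.3]), np.float32(123.23)) [0.5363 0.0816 0.0801] 74
cap (array([531.8, 251.2]), array([37.5, 42.9]), np.float32(178.34)) [0.533  0.2474 0.0805] 122
cover (array([ 510.7, -174.6]), array([ 99.9, 255.1]), np.float32(179.43)) 892 0.009418676292350048
rib (array([ 516.9, -175.2]), array([15.3, 58.8]), np.float32(177.91)) 107 0.03927583456835215
tipped [[0.4971, 0.1515, 0.0359], [0.53, 0.1681, 0.0556], [0.5554, 0.1828, 0.075]]
fence [0.5092 0.5125 0.513
[... 499 characters left out ...]
044] 0.10978659659502177 95
seat (array([529.1, 276.9]), array([13.5, 41.3]), np.float32(179.88)) 86 [[0.5085, 0.2702, 0.0809], [0.5498, 0.2833, 0.0875]]
cap (array([534.9,  77. ]), array([22.1, 38. ]), np.float32(104.57)) [0.5338 0.0848 0.0792] 66
cap (array([529.3, 252.7]), array([41.5, 34.5]), np.float32(0.77)) [0.5289 0.2484 0.0792] 80
cover (array([ 519.9, -172.4]), array([ 98.8, 279.3]), np.float32(179.91)) 998 0.008436004190788937
rib (array([ 514. , -172.1]), array([13.3, 59.7]), np.float32(177.01)) 108 0.038014957539002525
tipped [[0.486, 0.1541, 0.0377], [0.5203, 0.1683, 0.0596], [0.5523, 0.1853, 0.0759]]
fence [0.5084 0.5087 0.5113] 0.0306 22
fence [0.5066 0.508  0.5094] 0.0304 14
```

```bash
cat >> h.py <<'E'
from scipy.spatial.transform import Rotation as Ro
def toolR(tilt,yaw,sgn=1):
    # tool x = sgn*rack y ; tool y = pointing, tilted outward(+x) by tilt deg ; z = x cross y
    c,s=np.cos(np.radians(yaw)),np.sin(np.radians(yaw)); ex=np.array([c,s,0]); ey=np.array([-s,c,0])
    t=np.radians(tilt); y=np.sin(t)*ex-np.cos(t)*np.array([0,0,1]); x=sgn*ey
    return np.stack([x,y,np.cross(x,y)],1)
def plan(pos,R):
    s=readout.read_state(); R0=Ro.from_rotvec(s["tcp_rot"]).as_matrix(); p0=s["tool_pos"]
    d=R0.T@(np.array(pos)-p0); w=Ro.from_matrix(R0.T@R).as_rotvec()
    print("t",round(s["time"],2),"p",np.round(p0,4),"q",np.round(s["q"],3),"F",np.round(s["wrist_force"],1),"w",round(s["width"],3))
    print("shift(tool)",np.round(d,4),"turn",np.round(w,4),"deg",np.round(np.degrees(np.linalg.norm(w)),1))
    print("shift along target axes",np.round(R.T@(np.array(pos)-p0),4))
    print("tool x,y,z in world",np.round(R0.T,3).tolist())
E
python3 - <<'E'
from h import *
for s in (1,-1): plan([.46,.168,.25],toolR(0,.9,s))
E
```

```text
t 0.9 p [ 0.2935 -0.6079  0.2453] q [-1.158  0.264  1.604  0.     1.274 -0.037] F [0.  0.1 0.5] w 0.999
shift(tool) [-0.6263 -0.0047  0.4873] turn [ 1.0000e-04 -2.7075e+00  0.0000e+00] deg 155.1
shift along target axes [ 0.7732 -0.0047 -0.1787]
tool x,y,z in world [[0.435, -0.901, 0.0], [0.0, -0.0, -1.0], [0.901, 0.435, 0.0]]
t 0.9 p [ 0.2935 -0.6079  0.2453] q [-1.158  0.264  1.604  0.     1.274 -0.037] F [0.  0.1 0.5] w 0.999
shift(tool) [-0.6263 -0.0047  0.4873] turn [-0.000e+00  4.341e-01  1.000e-04] deg 24.9
shift along target axes [-0.7732 -0.0047  0.1787]
tool x,y,z in world [[0.435, -0.901, 0.0], [0.0, -0.0, -1.0], [0.901, 0.435, 0.0]]
```

Request:
{"api": "jog_arm", "payload": {
  "increments": [
    [0, 0, 0, 0, 0.145, 0, 0.65],
    [0, 0, 0, 0, 0.145, 0, 0.65],
    [0, 0, 0, 0, 0.144, 0, 0.65],
    [-0.06, 0, 0.013, 0, 0, 0, 0.65],
    [-0.06, 0, 0.013, 0, 0, 0, 0.65],
    [-0.06, 0, 0.013, 0, 0, 0, 0.65],
    [-0.06, 0, 0.013, 0, 0, 0, 0.65],
    [-0.06, 0, 0.013, 0, 0, 0, 0.65],
    [-0.06, 0, 0.013, 0, 0, 0, 0.65],
    [-0.06, 0, 0.013, 0, 0, 0, 0.65]
  ]
}}

```text
time: 2.15
tool_pos: [0.386, -0.1832, 0.245]
tcp_rot: [-1.204, 1.21, -1.219]
wrist_force: [1.6, 0.4, 0.4]
width: 0.647
```

Request:
{"api": "jog_arm", "payload": {
  "increments": [
    [-0.06, 0, 0.015, 0, 0, 0, 0.65],
    [-0.06, 0, 0.015, 0, 0, 0, 0.65],
    [-0.06, 0, 0.015, 0, 0, 0, 0.65],
    [-0.06, 0, 0.015, 0, 0, 0, 0.65],
    [-0.06, 0, 0.015, 0, 0, 0, 0.65],
    [-0.05, 0, 0.015, 0, 0, 0, 0.65],
    [0, 0, 0, 0, 0, 0, 0.65]
  ]
}}

```text
time: 3.02
tool_pos: [0.4795, 0.1755, 0.2483]
tcp_rot: [-1.198, 1.198, -1.22]
wrist_force: [-1.3, -1.1, 0.9]
width: 0.655
```

```bash
python3 - <<'E'
from h import *
plan([.43,.168,.16],toolR(45,.9,-1))
E
```

```text
t 3.02 p [0.4795 0.1755 0.2483] q [ 0.307 -0.061  1.954 -0.007  1.234  1.882] F [-1.3 -1.1  0.9] w 0.655
shift(tool) [ 0.0075  0.0876 -0.0509] turn [ 0.7695 -0.0162  0.0094] deg 44.1
shift along target axes [ 0.0068  0.0274 -0.0976]
tool x,y,z in world [[-0.002, -1.0, 0.002], [0.016, -0.002, -1.0], [1.0, -0.002, 0.016]]
```

Request:
{"api": "jog_arm", "payload": {
  "increments": [
    [0, 0, 0, 0.154, -0.003, 0.002, 0.65],
    [0, 0, 0, 0.154, -0.003, 0.002, 0.65],
    [0, 0, 0, 0.154, -0.003, 0.002, 0.65],
    [0, 0, 0, 0.154, -0.003, 0.002, 0.65],
    [0, 0, 0, 0.154, -0.003, 0.002, 0.65],
    [0, 0, 0, 0, 0, 0, 0.65]
  ]
}}

```text
time: 3.78
tool_pos: [0.4796, 0.1647, 0.2496]
tcp_rot: [-0.611, 0.592, -1.465]
wrist_force: [-1.1, 0.6, -0.4]
width: 0.653
```

```bash
cat > b.py <<'E'
from h import *
# tipped bottle plane fit: use mask points; compute y-centre & base/cap geometry in both cams
for n in ["scene","top"]:
    p=np.load(n+".npz"); W=cloud(p).reshape(-1,3); W=W[~np.isnan(W[:,0])]
    q=W[(W[:,0]>.46)&(W[:,0]<.58)&(W[:,1]>.14)&(W[:,1]<.2)&(W[:,2]>.036)]
    ax=np.array([-.777,0,.629]); nn=np.array([.629,0,.777])
    s=q@ax; t=q@nn
    # upper face points: top face at max t
    f=q[t>np.percentile(t,60)]; c=f.mean(0); u,S,v=np.linalg.svd(f-c); print(n,"normal",np.round(v[2],3),"face c",np.round(c,4))
    print("s pct",np.round(np.percentile(s,[0.5,2,50,98,99.5]),4),"t pct",np.round(np.percentile(t,[50,80,90,98]),4))
    lo=q[(s<np.percentile(s,60))]; print("y ext",np.round(np.percentile(lo[:,1],[2,50,98]),4))
    cap=q[s>np.percentile(s,85)]; print("cap y",np.round(np.percentile(cap[:,1],[2,50,98]),4))
E
python3 b.py; python3 -c "
from h import *
plan([.43,.168,.16],toolR(45,.9,-1))"
```

```text
scene normal [-0.622 -0.012 -0.783] face c [0.5377 0.1668 0.0525]
s pct [-0.408  -0.407  -0.3764 -0.3425 -0.3415] t pct [0.3772 0.3787 0.3795 0.381 ]
y ext [0.1523 0.1679 0.1828]
cap y [0.156  0.168  0.1778]
top normal [ 0.631 -0.003  0.776] face c [0.5339 0.1701 0.054 ]
s pct [-0.4055 -0.4048 -0.3663 -0.3393 -0.3381] t pct [0.3753 0.3776 0.3786 0.38  ]
y ext [0.1541 0.168  0.1851]
cap y [0.1589 0.1702 0.1797]
t 3.77 p [0.4796 0.1647 0.2496] q [ 0.501 -0.469  2.448 -0.708  0.535  2.551] F [-1.1  0.6 -0.4] w 0.653
shift(tool) [-0.0047  0.027  -0.0988] turn [-0.0138  0.007  -0.0027] deg 0.9
shift along target axes [-0.0041  0.0283 -0.0984]
tool x,y,z in world [[0.023, -1.0, 0.003], [0.717, 0.014, -0.697], [0.697, 0.018, 0.717]]
```

```bash
python3 -c "
from h import *
plan([.476,.1688,.121],toolR(30,.9,-1))"
```

```text
t 3.77 p [0.4796 0.1647 0.2496] q [ 0.501 -0.469  2.448 -0.708  0.535  2.551] F [-1.1  0.6 -0.4] w 0.653
shift(tool) [-0.0046  0.0872 -0.0947] turn [-0.2756  0.0073 -0.0017] deg 15.8
shift along target axes [-0.0042  0.1096 -0.0674]
tool x,y,z in world [[0.023, -1.0, 0.003], [0.717, 0.014, -0.697], [0.697, 0.018, 0.717]]
```

Request:
{"api": "jog_arm", "payload": {
  "increments": [
    [0, 0, 0, -0.138, 0.004, 0, 0.65],
    [0, 0, 0, -0.138, 0.004, 0, 0.65],
    [0, 0.036, -0.022, 0, 0, 0, 0.65],
    [0, 0.036, -0.022, 0, 0, 0, 0.65],
    [-0.004, 0.036, -0.022, 0, 0, 0, 0.65],
    [0, 0, 0, 0, 0, 0, 0.65]
  ]
}}

```text
time: 4.53
tool_pos: [0.4833, 0.1721, 0.1308]
tcp_rot: [-0.795, 0.853, -1.409]
wrist_force: [-0.4, -0.8, 0.4]
width: 0.651
```

```bash
python3 -c "
from h import *
plan([.516,.1688,.0516],toolR(30,.9,-1))
p=read_camera('scene'); cv2.imwrite('pics/v3.png',cv2.resize(p['img'][110:290,230:450],None,fx=3,fy=3,interpolation=cv2.INTER_CUBIC))
"
```

```text
t 4.53 p [0.4833 0.1721 0.1308] q [ 0.41  -0.194  2.39  -0.387  0.494  2.307] F [-0.4 -0.8  0.4] w 0.651
shift(tool) [ 0.0052  0.085  -0.0102] turn [ 0.011  -0.0449 -0.0102] deg 2.7
shift along target axes [ 0.0038  0.0849 -0.0114]
tool x,y,z in world [[-0.018, -0.999, -0.031], [0.49, 0.018, -0.871], [0.871, -0.031, 0.49]]
```

View pics/v3.png

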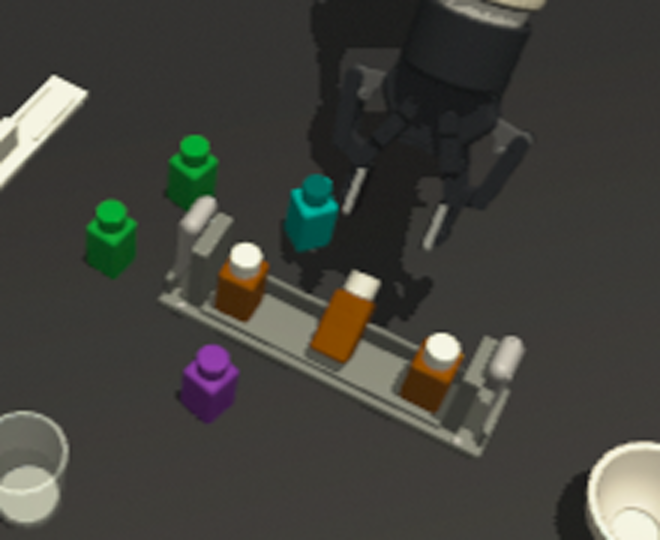

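Request:
{"api": "jog_arm", "payload": {
  "increments": [
    [0, 0, 0, 0.011, -0.045, -0.01, 0.65],
    [0.004, 0, -0.011, 0, 0, 0, 0.65],
    [0, 0.03, 0, 0, 0, 0, 0.65],
    [0, 0.03, 0, 0, 0, 0, 0.65],
    [0, 0, 0, 0, 0, 0, 0.65]
  ]
}}

```text
time: 5.2
tool_pos: [0.5162, 0.1716, 0.0898]
tcp_rot: [-0.789, 0.805, -1.407]
wrist_force: [-0.4, -0.5, 0.3]
width: 0.653
```

```bash
python3 -c "
from h import *
plan([.516,.1688,.0516],toolR(30,.9,-1))"
```

```text
t 5.2 p [0.5162 0.1716 0.0898] q [ 0.386 -0.063  2.386 -0.555  0.35   2.435] F [-0.4 -0.5  0.3] w 0.653
shift(tool) [ 0.0034  0.0325 -0.02  ] turn [-0.0224 -0.0161 -0.0077] deg 1.6
shift along target axes [ 0.0028  0.033  -0.0193]
tool x,y,z in world [[0.006, -1.0, -0.015], [0.519, 0.016, -0.855], [0.855, -0.003, 0.519]]
```

Request:
{"api": "jog_arm", "payload": {
  "increments": [
    [0, 0, 0, -0.1, -0.016, -0.005, 0.65],
    [0, 0, 0, -0.1, 0, 0, 0.65],
    [0, 0, 0, 0, 0, 0, 0.65]
  ]
}}

```text
time: 5.58
tool_pos: [0.5167, 0.1727, 0.0952]
tcp_rot: [-0.951, 0.947, -1.334]
wrist_force: [0.9, 0.3, -0.7]
width: 0.651
```

```bash
python3 -c "
from h import *
plan([.515,.1688,.0512],toolR(20,.9,-1))"
```

```text
t 5.58 p [0.5167 0.1727 0.0952] q [ 0.338 -0.009  2.254 -0.184  0.574  2.032] F [ 0.9  0.3 -0.7] w 0.651
shift(tool) [ 0.0043  0.0408 -0.0165] turn [ 0.0044 -0.0021 -0.0081] deg 0.5
shift along target axes [ 0.0039  0.0407 -0.0167]
tool x,y,z in world [[0.016, -1.0, -0.008], [0.338, 0.013, -0.941], [0.941, 0.013, 0.338]]
```

Request:
{"api": "jog_arm", "payload": {
  "increments": [
    [0.004, 0, -0.0165, 0.004, -0.002, -0.008, 0.65],
    [0, 0.02, 0, 0, 0, 0, 0.65],
    [0, 0.02, 0, 0, 0, 0, 0.65],
    [0, 0, 0, 0, 0, 0, 0.65]
  ]
}}

```text
time: 6.08
tool_pos: [0.5082, 0.1673, 0.0511]
tcp_rot: [-0.953, 0.937, -1.343]
wrist_force: [-0.0, 1.2, -0.2]
width: 0.653
```

```bash
python3 -c "
from h import *
plan([.515,.1688,.0512],toolR(20,.9,-1))"
```

```text
t 6.08 p [0.5082 0.1673 0.0511] q [ 0.341  0.047  2.303 -0.248  0.47   2.099] F [-0.   1.2 -0.2] w 0.653
shift(tool) [-0.0014  0.0022  0.0064] turn [-0.0026  0.0001  0.0012] deg 0.2
shift along target axes [-0.0014  0.0022  0.0064]
tool x,y,z in world [[0.015, -1.0, 0.001], [0.344, 0.004, -0.939], [0.939, 0.015, 0.344]]
```

Request:
{"api": "jog_arm", "payload": {
  "increments": [
    [-0.0015, 0.002, 0.0065, 0, 0, 0, 0.65],
    [0, 0, 0, 0, 0, 0, 0.65],
    [0, 0, 0, 0, 0, 0, 0.3],
    [0, 0, 0, 0, 0, 0, 0.2],
    [0, 0, 0, 0, 0, 0, 0.2],
    [0, 0, 0, 0, 0, 0, 0.2],
    [0, 0, 0, 0, 0, 0, 0.2]
  ],
  "force": 30
}}

```text
time: 6.95
tool_pos: [0.5143, 0.1692, 0.0532]
tcp_rot: [-0.951, 0.935, -1.343]
wrist_force: [-0.4, -0.3, 1.1]
width: 0.367
```

```bash
python3 -c "
from h import *
plan([.515,.1688,.0512],toolR(20,.9,-1))"
```

```text
t 6.95 p [0.5143 0.1692 0.0532] q [ 0.34   0.054  2.291 -0.247  0.472  2.097] F [-0.4 -0.3  1.1] w 0.367
shift(tool) [ 0.0004  0.0021 -0.    ] turn [-0.0051  0.0003  0.0007] deg 0.3
shift along target axes [0.0004 0.0021 0.    ]
tool x,y,z in world [[0.016, -1.0, 0.001], [0.347, 0.005, -0.938], [0.938, 0.015, 0.347]]
```

Request:
{"api": "jog_arm", "payload": {
  "increments": [
    [0, -0.0117, 0.0043, 0, 0, 0, 0.2],
    [0, -0.0117, 0.0043, 0, 0, 0, 0.2],
    [0, 0, 0, -0.148, 0, 0, 0.2],
    [0, 0, 0, -0.148, 0, 0, 0.2],
    [0, 0, 0, -0.148, 0, 0, 0.2],
    [0, 0, 0, -0.148, 0, 0, 0.2],
    [0, 0, 0, -0.148, 0, 0, 0.2],
    [0, 0, 0, -0.15, 0, 0, 0.2],
    [0, 0, 0, 0, 0, 0, 0.2]
  ]
}}

```text
time: 8.07
tool_pos: [0.5167, 0.1708, 0.0866]
tcp_rot: [-1.613, 1.586, -0.878]
wrist_force: [-0.3, -0.6, -1.7]
width: 0.367
```

```bash
cat > look.py <<'E'
from h import *
import sys
plan([.5375,.169,.064],toolR(-31,.9,-1))
for n in ["scene","top"]:
    p=read_camera(n); np.savez(n+"2",**p); W=cloud(p)
    for m in spotter.masks_of(p,"bottle_tipped")[:2]:
        q=W[m["mask"]]; q=q[~np.isnan(q[:,0])]; print(n,round(m["p"],2),np.round(m["location"]),np.round(np.percentile(q,[2,50,98],axis=0),4).tolist())
    if n=="scene": cv2.imwrite(f'pics/{sys.argv[1]}.png',cv2.resize(p['img'][110:290,230:450],None,fx=3,fy=3,interpolation=cv2.INTER_CUBIC))
E
python3 look.py v4
```

```text
t 8.07 p [0.5167 0.1708 0.0866] q [0.21  0.512 1.673 0.104 1.501 1.722] F [-0.3 -0.6 -1.7] w 0.367
shift(tool) [0.0024 0.0083 0.0295] turn [ 0.0122  0.0068 -0.0029] deg 0.8
shift along target axes [0.0021 0.0087 0.0294]
tool x,y,z in world [[0.02, -1.0, -0.006], [-0.525, -0.005, -0.851], [0.851, 0.02, -0.525]]
scene 0.67 [371. 233.] [[0.5104, 0.2284, 0.0144], [0.5428, 0.2445, 0.0603], [0.5484, 0.2592, 0.081]]
```

View pics/v4.png

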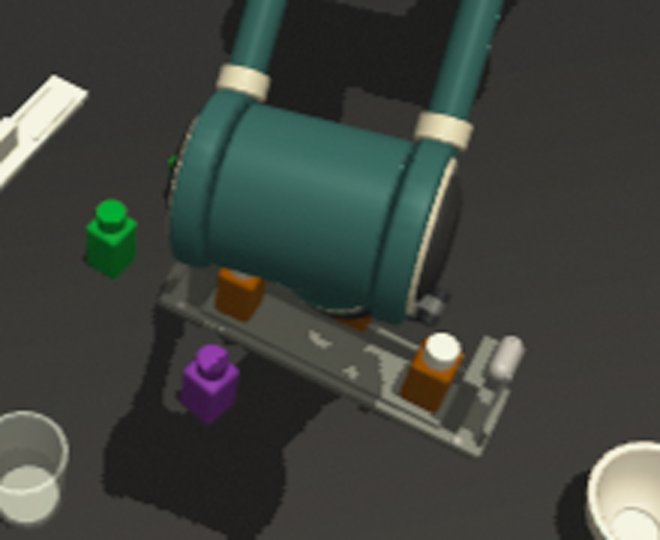

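Request:
{"api": "jog_arm", "payload": {
  "increments": [
    [0.001, 0, 0, 0.012, 0.007, -0.003, 0.2],
    [0, -0.002, 0.0135, 0, 0, 0, 0.2],
    [0, 0.005, 0.01, 0, 0, 0, 0.2],
    [0, 0.009, 0.006, 0, 0, 0, 0.2],
    [0, 0, 0, 0, 0, 0, 0.2]
  ]
}}

```text
time: 8.9
tool_pos: [0.535, 0.171, 0.065]
tcp_rot: [-1.599, 1.572, -0.9]
wrist_force: [-0.8, -0.1, -1.7]
width: 0.369
```

```bash
python3 -c "
from h import *
plan([.5355,.169,.0546],toolR(-31,.9,-1))"
```

```text
t 8.9 p [0.535 0.171 0.065] q [0.208 0.551 1.65  0.097 1.463 1.724] F [-0.8 -0.1 -1.7] w 0.369
shift(tool) [0.002  0.0088 0.0057] turn [-0.0105  0.0019  0.0003] deg 0.6
shift along target axes [0.002  0.0087 0.0058]
tool x,y,z in world [[0.018, -1.0, -0.001], [-0.506, -0.008, -0.863], [0.862, 0.015, -0.506]]
```

Request:
{"api": "jog_arm", "payload": {
  "increments": [
    [0, 0.006, 0.0035, -0.005, 0, 0, 0.2],
    [0, 0, 0, 0, 0, 0, 0.2],
    [0, 0.0017, 0.001, 0, 0, 0, 0.2],
    [0, 0, 0, 0, 0, 0, 0.2]
  ]
}}

```text
time: 9.4
tool_pos: [0.5349, 0.171, 0.0553]
tcp_rot: [-1.604, 1.576, -0.896]
wrist_force: [-0.2, 0.3, -0.7]
width: 0.367
```

```bash
python3 -c "
from h import *
plan([.5355,.169,.0546],toolR(-31,.9,-1))"
```

```text
t 9.4 p [0.5349 0.171  0.0553] q [0.207 0.566 1.65  0.098 1.454 1.723] F [-0.2  0.3 -0.7] w 0.367
shift(tool) [0.002  0.0003 0.0009] turn [-0.0044  0.0019  0.0003] deg 0.3
shift along target axes [0.002  0.0003 0.0009]
tool x,y,z in world [[0.017, -1.0, -0.001], [-0.511, -0.008, -0.859], [0.859, 0.015, -0.511]]
```

Request:
{"api": "jog_arm", "payload": {
  "increments": [
    [0, 0.001, 0.0006, 0, 0, 0, 0.2],
    [0, 0.001, 0.0006, 0, 0, 0, 0.2],
    [0, 0, 0, 0, 0, 0, 0.2]
  ]
}}

```text
time: 9.78
tool_pos: [0.535, 0.171, 0.0552]
tcp_rot: [-1.604, 1.576, -0.895]
wrist_force: [-0.4, 0.2, -1.7]
width: 0.371
```

Request:
{"api": "jog_arm", "payload": {
  "increments": [
    [0, 0.001, 0.0006, 0, 0, 0, 0.2],
    [0, 0, 0, 0, 0, 0, 0.2]
  ]
}}

```text
time: 10.02
tool_pos: [0.5351, 0.171, 0.0552]
tcp_rot: [-1.604, 1.576, -0.895]
wrist_force: [-0.5, 0.8, -0.2]
width: 0.366
```

Request:
{"api": "jog_arm", "payload": {
  "increments": [
    [0, 0.0026, 0.0015, 0, 0, 0, 0.2],
    [0, 0, 0, 0, 0, 0, 0.2]
  ]
}}

```text
time: 10.28
tool_pos: [0.5355, 0.171, 0.0553]
tcp_rot: [-1.604, 1.577, -0.894]
wrist_force: [0.6, 0.3, -1.4]
width: 0.368
```

Request:
{"api": "jog_arm", "payload": {
  "increments": [
    [0, 0.0017, 0.001, 0, 0, 0, 0.2]
  ]
}}

```text
time: 10.4
tool_pos: [0.5359, 0.171, 0.055]
tcp_rot: [-1.604, 1.577, -0.894]
wrist_force: [0.8, -0.8, 15.1]
width: 0.363
```

Request:
{"api": "jog_arm", "payload": {
  "increments": [
    [0, 0, 0, 0, 0, 0, 0.4],
    [0, 0, 0, 0, 0, 0, 0.45],
    [0, 0, 0, 0, 0, 0, 0.5],
    [0, 0, 0, 0, 0, 0, 0.6],
    [0, 0, 0, 0, 0, 0, 0.6]
  ]
}}

```text
time: 11.02
tool_pos: [0.5355, 0.1711, 0.0529]
tcp_rot: [-1.605, 1.577, -0.894]
wrist_force: [-0.2, 0.7, -0.5]
width: 0.601
```

```bash
python3 -c "
from h import *
plan([.5355,.169,.16],toolR(-31,.9,-1))"
```

```text
t 11.03 p [0.5355 0.1711 0.0529] q [0.207 0.571 1.648 0.098 1.453 1.721] F [-0.2  0.7 -0.5] w 0.601
shift(tool) [ 0.0019 -0.0919 -0.0549] turn [-0.003   0.0028  0.0002] deg 0.2
shift along target axes [ 0.0021 -0.0918 -0.0552]
tool x,y,z in world [[0.018, -1.0, -0.001], [-0.512, -0.008, -0.859], [0.859, 0.016, -0.512]]
```

Request:
{"api": "jog_arm", "payload": {
  "increments": [
    [0, -0.02, 0, 0, 0, 0, 0.6],
    [0, -0.03, 0, 0, 0, 0, 0.6],
    [0, -0.05, 0, 0, 0, 0, 0.6],
    [0, -0.05, 0, 0, 0, 0, 0.6],
    [0, -0.04, 0, 0.135, 0, 0, 0.6],
    [0, -0.02, 0, 0.135, 0, 0, 0.6],
    [0, 0, 0, 0.135, 0, 0, 0.6],
    [0, 0, 0, 0.135, 0, 0, 0.6],
    [0, 0, 0, 0, 0, 0, 0.6]
  ]
}}

```text
time: 12.15
tool_pos: [0.6508, 0.1727, 0.252]
tcp_rot: [-1.194, 1.178, -1.207]
wrist_force: [-0.4, -0.1, 0.0]
width: 0.595
```

```bash
python3 -c "
from h import *
plan([.515,-.1735,.15],toolR(0,-1,-1))"
```

```text
t 12.15 p [0.6508 0.1727 0.252 ] q [ 0.224  0.24   1.622 -0.003  1.253  1.779] F [-0.4 -0.1  0. ] w 0.595
shift(tool) [ 0.3442  0.0969 -0.1442] turn [-0.0275  0.0341 -0.0037] deg 2.5
shift along target axes [ 0.3485  0.102  -0.1297]
tool x,y,z in world [[0.017, -1.0, -0.003], [0.027, 0.004, -1.0], [0.999, 0.017, 0.028]]
```

Request:
{"api": "jog_arm", "payload": {
  "increments": [
    [0, 0, 0, -0.027, 0.034, -0.004, 0.6],
    [0.058, 0, -0.022, 0, 0, 0, 0.6],
    [0.058, 0, -0.022, 0, 0, 0, 0.6],
    [0.058, 0, -0.022, 0, 0, 0, 0.6],
    [0.058, 0.01, -0.022, 0, 0, 0, 0.5],
    [0.058, 0.03, -0.022, 0, 0, 0, 0.5],
    [0.058, 0.04, -0.02, 0, 0, 0, 0.5],
    [0, 0, 0, 0, 0, 0, 0.5]
  ]
}}

```text
time: 13.15
tool_pos: [0.5262, -0.1669, 0.1832]
tcp_rot: [-1.203, 1.243, -1.221]
wrist_force: [-1.4, 0.6, 0.0]
width: 0.497
```

```bash
cat > m2.py <<'E'
from h import *
def ang(e): return np.degrees(np.arctan2(e[1],e[0]))
for n in ["scene","top"]:
    p0=np.load(n+".npz"); W0=cloud(p0).reshape(-1,3)
    W0=W0[~np.isnan(W0[:,0])]; q=W0[(W0[:,0]>.38)&(W0[:,0]<.66)&(W0[:,1]>-.23)&(W0[:,1]<-.12)]
    q=q[(q[:,2]>.006)&(q[:,2]<.011)] if n=="top" else q[(q[:,2]>.007)&(q[:,2]<.012)]
    for _ in range(4):
        c=np.median(q,0); u,S,v=np.linalg.svd(q[:,:2]-c[:2],full_matrices=False); d=v[0]*np.sign(v[0][0]); r=(q[:,:2]-c[:2])@[-d[1],d[0]]; a=(q[:,:2]-c[:2])@d; q=q[(abs(r)<.024)&(abs(a)<.125)]
    a=(q[:,:2]-c[:2])@d; r=(q[:,:2]-c[:2])@[-d[1],d[0]]
    print(n,"cover yaw",ang(d),"along",np.percentile(a,[.5,99.5]),"across",np.percentile(r,[1,99]),"centre",c[:2]+d*np.percentile(a,[.5,99.5]).mean()+np.array([-d[1],d[0]])*np.percentile(r,[1,99]).mean())
    r=W0[(W0[:,0]>.46)&(W0[:,0]<.58)&(W0[:,1]>-.23)&(W0[:,1]<-.12)&(W0[:,2]>.034)]; print("rib",rect(r[:,:2]))
    p=read_camera(n); W=cloud(p)
    cv2.imwrite(f"pics/{n}5.png",p["img"])
    for t in ["bottle_a"]:
      for m in spotter.masks_of(p,t)[:7]:
        q=W[m["mask"]]; q=q[~np.isnan(q[:,0])]; c=q[q[:,2]>.077]
        if len(c): print(n,round(m["p"],2),np.round(m["location"]),"captop",np.round(np.median(c,0),4),len(c))
    if n=="top": cv2.imwrite('pics/v5.png',cv2.resize(p['img'][150:300,140:400],None,fx=3,fy=3,interpolation=cv2.INTER_CUBIC))
E
python3 m2.py; python3 -c "
from h import *
plan([.5155,-.1735,.15],toolR(0,-2,-1))"
```

```text
scene cover yaw -3.2904655037212955 along [-0.12436087  0.0776975 ] across [-0.02307469  0.01447449] centre [ 0.53264032 -0.17476043]
rib (array([ 516.9, -175.2]), array([15.3, 58.8]), np.float32(177.91))
scene 0.74 [309. 204.] captop [0.5363 0.0821 0.0798] 69
scene 0.66 [372. 234.] captop [0.5317 0.2427 0.0801] 80
scene 0.52 [297. 168.] captop [0.5205 0.0293 0.0987] 1
top cover yaw -2.5512404065895753 along [-0.11559385  0.1178192 ] across [-0.02138851  0.01775242] centre [ 0.51438487 -0.17238654]
rib (array([ 514. , -172.1]), array([13.3, 59.7]), np.float32(177.01))
top 0.75 [189. 236.] captop [0.5289 0.2458 0.0796] 57
top 0.42 [248. 238.] captop [0.5326 0.0849 0.0797] 62
t 13.35 p [ 0.5304 -0.1637  0.1875] q [-0.344  0.086  1.922 -0.     1.14   1.249] F [0.2 0.5 0.3] w 0.498
shift(tool) [ 0.0102  0.0376 -0.0144] turn [ 0.0051  0.0125 -0.0016] deg 0.8
shift along target axes [ 0.0104  0.0375 -0.0145]
tool x,y,z in world [[-0.022, -1.0, -0.002], [-0.005, 0.002, -1.0], [1.0, -0.022, -0.005]]
```

View pics/v5.png

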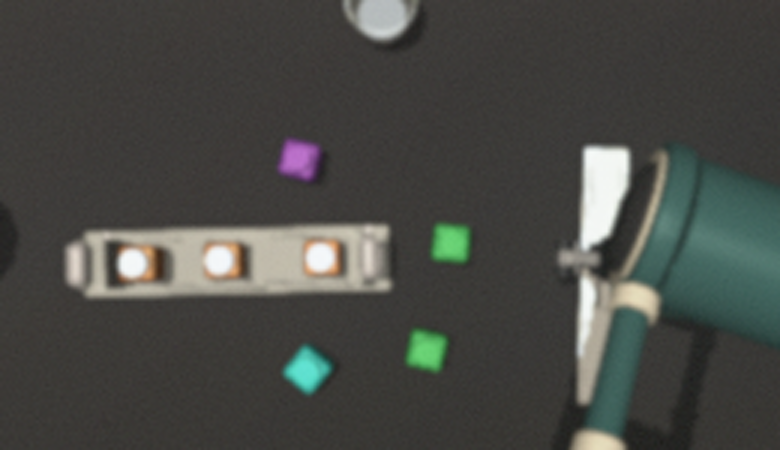

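Request:
{"api": "jog_arm", "payload": {
  "increments": [
    [0.0104, 0, -0.0145, 0.005, 0.025, -0.002, 0.5],
    [0, 0.04, 0, 0, 0, 0, 0.5],
    [0, 0.04, 0, 0, 0, 0, 0.5],
    [0, 0.035, 0, 0, 0, 0, 0.5],
    [0, 0, 0, 0, 0, 0, 0.5],
    [0, 0, 0, 0, 0, 0, 0.5]
  ]
}}

```text
time: 14.1
tool_pos: [0.5203, -0.1724, 0.0785]
tcp_rot: [-1.184, 1.23, -1.25]
wrist_force: [0.3, 0.8, 0.3]
width: 0.494
```

```bash
python3 -c "
from h import *
plan([.5155,-.1735,.027],toolR(0,-2.7,-1))"
```

```text
t 14.1 p [ 0.5203 -0.1724  0.0785] q [-3.650e-01  1.830e-01  2.037e+00 -1.000e-03  9.100e-01  1.250e+00] F [0.3 0.8 0.3] w 0.494
shift(tool) [ 0.001   0.0514 -0.0053] turn [-0.0114  0.004   0.0049] deg 0.7
shift along target axes [ 0.0013  0.0515 -0.0047]
tool x,y,z in world [[-0.043, -0.999, 0.005], [0.011, -0.005, -1.0], [0.999, -0.043, 0.011]]
```

Request:
{"api": "jog_arm", "payload": {
  "increments": [
    [0.0013, 0, -0.005, -0.011, 0.004, 0.005, 0.5],
    [0, 0.02, 0, 0, 0, 0, 0.5],
    [0, 0.02, 0, 0, 0, 0, 0.5],
    [0, 0.008, 0, 0, 0, 0, 0.5],
    [0, 0, 0, 0, 0, 0, 0.5]
  ]
}}

```text
time: 14.72
tool_pos: [0.5183, -0.175, 0.0325]
tcp_rot: [-1.183, 1.237, -1.25]
wrist_force: [0.6, 0.4, 0.1]
width: 0.498
```

```bash
python3 -c "
from h import *
plan([.5155,-.1735,.027],toolR(0,-2.7,-1))"
```

```text
t 14.72 p [ 0.5183 -0.175   0.0325] q [-0.371  0.248  2.06   0.     0.825  1.247] F [0.6 0.4 0.1] w 0.498
shift(tool) [-0.0013  0.0055 -0.0029] turn [-0.0077 -0.0003  0.0023] deg 0.5
shift along target axes [-0.0013  0.0055 -0.0029]
tool x,y,z in world [[-0.047, -0.999, 0.002], [0.008, -0.003, -1.0], [0.999, -0.047, 0.008]]
```

Request:
{"api": "jog_arm", "payload": {
  "increments": [
    [-0.0015, 0.005, -0.003, -0.008, 0, 0.002, 0.5],
    [0, 0, 0, 0, 0, 0, 0.5],
    [0, 0, 0, 0, 0, 0, 0.2],
    [0, 0, 0, 0, 0, 0, 0.05],
    [0, 0, 0, 0, 0, 0, 0.05],
    [0, 0, 0, 0, 0, 0, 0.05],
    [0, 0, 0, 0, 0, 0, 0.05]
  ],
  "force": 80
}}

```text
time: 15.6
tool_pos: [0.5162, -0.1736, 0.0286]
tcp_rot: [-1.186, 1.243, -1.245]
wrist_force: [-0.3, 0.3, -1.4]
width: 0.148
```

Request:
{"api": "jog_arm", "payload": {
  "increments": [
    [0, -0.02, 0, 0, 0, 0, 0.05],
    [0, -0.05, 0, 0, 0, 0, 0.05],
    [0, -0.06, 0, 0, 0, 0, 0.05],
    [0, -0.04, 0, 0, 0, 0, 0.05],
    [0, 0, 0, 0, 0, 0, 0.05]
  ]
}}

```text
time: 16.23
tool_pos: [0.5145, -0.1729, 0.2013]
tcp_rot: [-1.188, 1.247, -1.242]
wrist_force: [-0.6, -0.1, -1.7]
width: 0.145
```

```bash
python3 -c "
from h import *
R=toolR(0,.9,-1)@Ro.from_rotvec([0,-np.pi/2,0]).as_matrix()
plan([.532,.163,.22],R)
R=toolR(0,.9,-1)@Ro.from_rotvec([0,np.pi/2,0]).as_matrix()
plan([.532,.163,.22],R)"
```

```text
t 16.23 p [ 0.5145 -0.1729  0.2013] q [-0.37   0.049  1.934 -0.     1.162  1.249] F [-0.6 -0.1 -1.7] w 0.145
shift(tool) [-0.3364 -0.0185  0.0014] turn [ 0.0019 -1.634  -0.0031] deg 93.6
shift along target axes [ 0.0228 -0.0187  0.3356]
tool x,y,z in world [[-0.047, -0.999, -0.001], [-0.003, 0.001, -1.0], [0.999, -0.047, -0.003]]
t 16.23 p [ 0.5145 -0.1729  0.2013] q [-0.37   0.049  1.934 -0.     1.162  1.249] F [-0.6 -0.1 -1.7] w 0.145
shift(tool) [-0.3364 -0.0185  0.0014] turn [0.003  1.5076 0.0019] deg 86.4
shift along target axes [-0.0228 -0.0187 -0.3356]
tool x,y,z in world [[-0.047, -0.999, -0.001], [-0.003, 0.001, -1.0], [0.999, -0.047, -0.003]]
```

Request:
{"api": "jog_arm", "payload": {
  "increments": [
    [0, 0, 0, 0, -0.164, 0, 0.05],
    [0, 0, 0, 0, -0.164, 0, 0.05],
    [0, 0, 0, 0, -0.164, 0, 0.05],
    [0, 0, 0, 0, -0.164, 0, 0.05],
    [0, 0, 0, 0, -0.164, 0, 0.05],
    [0, 0, 0, 0, -0.163, 0, 0.05],
    [0, 0, 0, 0, -0.163, 0, 0.05],
    [0, 0, 0, 0, -0.163, 0, 0.05],
    [0, 0, 0, 0, -0.163, 0, 0.05],
    [0, 0, 0, 0, -0.163, 0, 0.05]
  ]
}}

```text
time: 17.48
tool_pos: [0.5019, -0.1681, 0.1772]
tcp_rot: [-1.555, -0.028, 0.083]
wrist_force: [-0.3, -0.4, -1.9]
width: 0.146
```

Request:
{"api": "jog_arm", "payload": {
  "increments": [
    [0.003, 0, 0.04, 0, 0, 0, 0.05],
    [0.003, 0, 0.04, 0, 0, 0, 0.05],
    [0.003, 0, 0.04, 0, 0, 0, 0.05],
    [0.003, 0, 0.04, 0, 0, 0, 0.05],
    [0.003, 0, 0.04, 0, 0, 0, 0.05],
    [0.003, 0, 0.04, 0, 0, 0, 0.05],
    [0.003, 0, 0.04, 0, 0, 0, 0.05],
    [0, 0, 0.03, 0, 0, 0, 0.05],
    [0, 0, 0, 0, 0, 0, 0.05]
  ]
}}

```text
time: 18.6
tool_pos: [0.4884, 0.1512, 0.1599]
tcp_rot: [-1.554, -0.003, 0.106]
wrist_force: [-0.5, -0.7, -2.1]
width: 0.145
```

```bash
cat > m3.py <<'E'
from h import *
import sys
RC=toolR(0,.9,-1)@Ro.from_rotvec([0,-np.pi/2,0]).as_matrix()
if __name__=="__main__":
  s=readout.read_state(); plan([.532,.1635,.16],RC); z=s["tool_pos"][2]-.019  # plate top
  for n in ["scene","top"]:
    p=read_camera(n); np.savez(n+sys.argv[1],**p); W=cloud(p); W=W[~np.isnan(W[...,0])]
    q=W[(W[:,0]>.46)&(W[:,0]<.6)&(W[:,1]>0)&(W[:,1]<.34)&(abs(W[:,2]-z)<.007)]
    c=np.median(q,0)
    for _ in range(3):
        f=np.polyfit(q[:,1],q[:,0],1); r=q[:,0]-np.polyval(f,q[:,1]); q=q[abs(r)<.024]
    print(n,"n",len(q),"z",np.round(np.percentile(q[:,2],[5,50,95]),4),"y ext",np.round([q[:,1].min(),np.percentile(q[:,1],1),np.percentile(q[:,1],99),q[:,1].max()],4))
    for a,b in [(.03,.08),(.10,.14),(.2,.24),(.25,.29)]:
        e=q[(q[:,1]>a)&(q[:,1]<b)]
        if len(e)>15: print("  y",a,b,"x ext",np.round(np.percentile(e[:,0],[2,98]),4),"mid",np.round(np.percentile(e[:,0],[2,98]).mean(),4))
    g=p['img'][130:310,140:400] if n=="top" else p['img'][100:310,200:470]
    cv2.imwrite(f'pics/{n}{sys.argv[1]}.png',cv2.resize(g,None,fx=2.8,fy=2.8,interpolation=cv2.INTER_CUBIC))
E
python3 m3.py 6
```

```text
t 18.6 p [0.4884 0.1512 0.1599] q [0.233 0.064 2.001 0.031 1.138 0.15 ] F [-0.5 -0.7 -2.1] w 0.145
shift(tool) [ 0.0443 -0.0029  0.0093] turn [-0.0159  0.0536 -0.0655] deg 4.9
shift along target axes [ 0.0438 -0.0001  0.0116]
tool x,y,z in world [[0.995, 0.07, -0.065], [-0.066, 0.013, -0.998], [-0.069, 0.997, 0.018]]
scene n 1497 z [0.1361 0.1404 0.1449] y ext [0.0304 0.034  0.2651 0.2679]
  y 0.03 0.08 x ext [0.476  0.5142] mid 0.4951
  y 0.1 0.14 x ext [0.4733 0.5101] mid 0.4917
  y 0.2 0.24 x ext [0.464  0.5031] mid 0.4836
  y 0.25 0.29 x ext [0.4616 0.4996] mid 0.4806
top n 533 z [0.1353 0.1387 0.1431] y ext [0.0343 0.0344 0.1144 0.1179]
  y 0.03 0.08 x ext [0.4733 0.5102] mid 0.4918
  y 0.1 0.14 x ext [0.4692 0.5082] mid 0.4887
```

Request:
{"api": "jog_arm", "payload": {
  "increments": [
    [0, 0, 0, -0.016, 0.054, -0.066, 0.05],
    [0.022, -0.004, 0.006, 0, 0, 0, 0.05],
    [0.022, 0, 0.006, 0, 0, 0, 0.05],
    [0, 0, 0, 0, 0, 0, 0.05],
    [0, 0, 0, 0, 0, 0, 0.05]
  ]
}}

```text
time: 19.32
tool_pos: [0.53, 0.1553, 0.1591]
tcp_rot: [-1.577, 0.0, 0.009]
wrist_force: [-0.2, -0.7, -0.9]
width: 0.145
```

```bash
python3 m3.py 7
```

```text
t 19.32 p [0.53   0.1553 0.1591] q [ 0.242  0.109  1.953 -0.005  1.088  0.239] F [-0.2 -0.7 -0.9] w 0.145
shift(tool) [ 0.002  -0.0009  0.0082] turn [ 0.0057 -0.0101 -0.0062] deg 0.8
shift along target axes [ 0.0021 -0.0009  0.0082]
tool x,y,z in world [[1.0, 0.006, -0.006], [-0.006, -0.006, -1.0], [-0.006, 1.0, -0.006]]
scene n 1572 z [0.1356 0.1397 0.1431] y ext [0.0351 0.0373 0.2685 0.2703]
  y 0.03 0.08 x ext [0.5141 0.551 ] mid 0.5325
  y 0.1 0.14 x ext [0.5137 0.5511] mid 0.5324
  y 0.2 0.24 x ext [0.5128 0.5499] mid 0.5313
  y 0.25 0.29 x ext [0.5114 0.5498] mid 0.5306
top n 600 z [0.1368 0.1401 0.1435] y ext [0.0389 0.039  0.1298 0.1327]
  y 0.03 0.08 x ext [0.5101 0.5481] mid 0.5291
  y 0.1 0.14 x ext [0.5106 0.5475] mid 0.529
```

Request:
{"api": "jog_arm", "payload": {
  "increments": [
    [0.002, 0, 0.009, 0.006, -0.01, -0.006, 0.05],
    [0, 0, 0, 0, 0, 0, 0.05],
    [0, 0.012, 0, 0, 0, 0, 0.05],
    [0, 0, 0, 0, 0, 0, 0.05],
    [0, 0, 0, 0, 0, 0, 0.05]
  ],
  "force": 100
}}

```text
time: 20.05
tool_pos: [0.5307, 0.165, 0.1462]
tcp_rot: [-1.57, -0.013, 0.013]
wrist_force: [-0.3, -0.4, -1.9]
width: 0.143
```

```bash
sed -i 's/\[.532,.1635,.16\]/[.5316,.1637,.14]/' m3.py; python3 m3.py 8
```

```text
t 20.05 p [0.5307 0.165  0.1462] q [2.560e-01 1.230e-01 1.962e+00 1.000e-03 1.056e+00 2.390e-01] F [-0.3 -0.4 -1.9] w 0.143
shift(tool) [ 0.0008  0.0062 -0.0014] turn [-0.0008  0.0014  0.    ] deg 0.1
shift along target axes [ 0.0008  0.0062 -0.0014]
tool x,y,z in world [[1.0, 0.017, 0.0], [-0.0, 0.001, -1.0], [-0.017, 1.0, 0.001]]
scene n 1554 z [0.1228 0.1266 0.1303] y ext [0.0445 0.0472 0.2785 0.2808]
  y 0.03 0.08 x ext [0.515  0.5531] mid 0.5341
  y 0.1 0.14 x ext [0.5145 0.5523] mid 0.5334
  y 0.2 0.24 x ext [0.5112 0.5502] mid 0.5307
  y 0.25 0.29 x ext [0.5103 0.5496] mid 0.53
top n 592 z [0.123  0.1264 0.1298] y ext [0.0493 0.0494 0.1392 0.1415]
  y 0.03 0.08 x ext [0.5123 0.5497] mid 0.531
  y 0.1 0.14 x ext [0.5105 0.55  ] mid 0.5303
```

View pics/scene8.png

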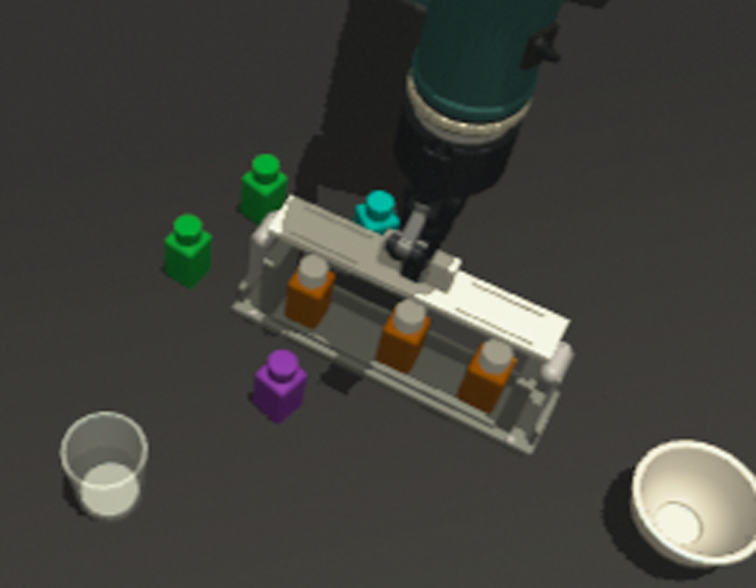

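Request:
{"api": "jog_arm", "payload": {
  "increments": [
    [0.001, 0.005, -0.001, 0, 0.001, 0, 0.05],
    [0, 0.004, 0, 0, 0, 0, 0.05],
    [0, 0, 0, 0, 0, 0, 0.05],
    [0, 0, 0, 0, 0, 0, 0.05]
  ]
}}

```text
time: 20.65
tool_pos: [0.5319, 0.1638, 0.1367]
tcp_rot: [-1.57, -0.012, 0.012]
wrist_force: [0.0, -0.9, -1.6]
width: 0.14
```

```bash
python3 -c "
from h import *; from m3 import RC
plan([.5317,.164,.1326],RC)"
```

```text
t 20.65 p [0.5319 0.1638 0.1367] q [2.540e-01 1.350e-01 1.969e+00 1.000e-03 1.038e+00 2.380e-01] F [ 0.  -0.9 -1.6] w 0.14
shift(tool) [-0.0002  0.0041  0.0002] turn [-0.0007 -0.      0.0001] deg 0.0
shift along target axes [-0.0002  0.0041  0.0002]
tool x,y,z in world [[1.0, 0.016, 0.0], [0.0, 0.001, -1.0], [-0.016, 1.0, 0.001]]
```

Well aligned; now press down in stages.

Request:
{"api": "jog_arm", "payload": {
  "increments": [
    [0, 0.004, 0, 0, 0, 0, 0.05],
    [0, 0.003, 0, 0, 0, 0, 0.05],
    [0, 0.003, 0, 0, 0, 0, 0.05]
  ]
}}

```text
time: 21.02
tool_pos: [0.5334, 0.1642, 0.1303]
tcp_rot: [-1.57, -0.015, 0.01]
wrist_force: [-5.3, -1.0, 15.7]
width: 0.141
```

Request:
{"api": "jog_arm", "payload": {
  "increments": [
    [0, 0.003, 0, 0, 0, 0, 0.05],
    [0, 0.003, 0, 0, 0, 0, 0.05]
  ]
}}

```text
time: 21.28
tool_pos: [0.5343, 0.1644, 0.1298]
tcp_rot: [-1.57, -0.016, 0.01]
wrist_force: [-6.3, -0.3, 14.9]
width: 0.139
```

Request:
{"api": "jog_arm", "payload": {
  "increments": [
    [0, 0.003, 0, 0, 0, 0, 0.05],
    [0, 0.003, 0, 0, 0, 0, 0.05]
  ]
}}

```text
time: 21.52
tool_pos: [0.5347, 0.1645, 0.1295]
tcp_rot: [-1.57, -0.018, 0.01]
wrist_force: [-6.8, -1.4, 15.7]
width: 0.142
```

Request:
{"api": "jog_arm", "payload": {
  "increments": [
    [-0.004, 0.005, 0, 0, 0, 0, 0.05],
    [-0.003, 0.005, 0, 0, 0, 0, 0.05]
  ]
}}

```text
time: 21.78
tool_pos: [0.5345, 0.1649, 0.1285]
tcp_rot: [-1.569, -0.031, -0.001]
wrist_force: [-3.8, -3.1, 15.3]
width: 0.144
```

```bash
python3 -c "
from h import *; from m3 import RC
plan([.5317,.164,.1126],RC)"
```

```text
t 21.77 p [0.5345 0.1649 0.1285] q [ 0.256  0.137  1.983 -0.004  1.001  0.24 ] F [-3.8 -3.1 15.3] w 0.144
shift(tool) [-0.0032  0.0159 -0.0009] turn [-0.0019  0.0029  0.0203] deg 1.2
shift along target axes [-0.0029  0.0159 -0.0008]
tool x,y,z in world [[1.0, 0.019, 0.02], [0.02, 0.002, -1.0], [-0.019, 1.0, 0.002]]
```

```bash
python3 m3.py 9
```

```text
t 21.77 p [0.5345 0.1649 0.1285] q [ 0.256  0.137  1.983 -0.004  1.001  0.24 ] F [-3.8 -3.1 15.3] w 0.144
shift(tool) [-0.0027 -0.0115 -0.0011] turn [-0.0019  0.0029  0.0203] deg 1.2
shift along target axes [-0.003  -0.0115 -0.0011]
tool x,y,z in world [[1.0, 0.019, 0.02], [0.02, 0.002, -1.0], [-0.019, 1.0, 0.002]]
scene n 1667 z [0.1045 0.109  0.1125] y ext [0.0306 0.0348 0.2909 0.2945]
  y 0.03 0.08 x ext [0.5194 0.558 ] mid 0.5387
  y 0.1 0.14 x ext [0.5182 0.5568] mid 0.5375
  y 0.2 0.24 x ext [0.5169 0.5547] mid 0.5358
  y 0.25 0.29 x ext [0.5139 0.5535] mid 0.5337
top n 626 z [0.1041 0.1078 0.1125] y ext [0.0348 0.035  0.1384 0.1409]
  y 0.03 0.08 x ext [0.517  0.5551] mid 0.536
  y 0.1 0.14 x ext [0.5151 0.5531] mid 0.5341
```

View pics/scene9.png

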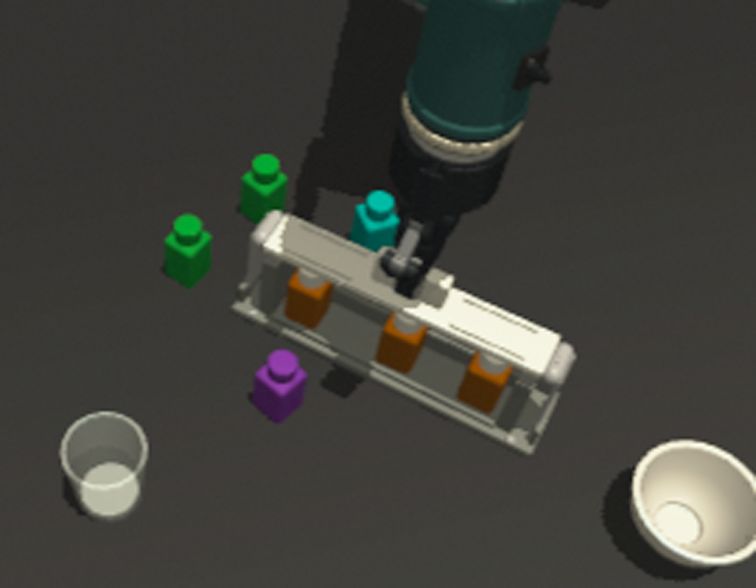

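Request:
{"api": "jog_arm", "payload": {
  "increments": [
    [-0.007, 0.009, 0, 0, 0, 0.02, 0.05],
    [-0.005, 0.009, 0, 0, 0, 0.01, 0.05]
  ]
}}

```text
time: 22.12
tool_pos: [0.5333, 0.1646, 0.1205]
tcp_rot: [-1.567, -0.026, 0.004]
wrist_force: [0.6, -5.6, 6.3]
width: 0.139
```

```bash
python3 -c "
from h import *; from m3 import RC
plan([.5317,.164,.1126],RC)"
```

```text
t 22.12 p [0.5333 0.1646 0.1205] q [ 0.255  0.148  1.988 -0.     0.992  0.236] F [ 0.6 -5.6  6.3] w 0.139
shift(tool) [-0.0018  0.0078 -0.0006] turn [-0.0032  0.0034  0.0137] deg 0.8
shift along target axes [-0.0017  0.0079 -0.0006]
tool x,y,z in world [[1.0, 0.019, 0.014], [0.014, 0.003, -1.0], [-0.019, 1.0, 0.003]]
```

Request:
{"api": "jog_arm", "payload": {
  "increments": [
    [-0.003, 0.006, -0.001, -0.003, 0.003, 0.012, 0.05],
    [-0.002, 0.005, 0, 0, 0, 0, 0.05],
    [-0.001, 0.004, 0, 0, 0, 0, 0.05]
  ]
}}

```text
time: 22.5
tool_pos: [0.5313, 0.1642, 0.1125]
tcp_rot: [-1.57, -0.019, 0.006]
wrist_force: [-8.9, -5.4, 32.8]
width: 0.142
```

```bash
python3 m3.py 10;  python3 -c "
from h import *; from m3 import RC
plan([.5317,.164,.1126],RC)"
```

```text
t 22.5 p [0.5313 0.1642 0.1125] q [ 2.550e-01  1.570e-01  1.994e+00 -1.000e-03  9.830e-01  2.400e-01] F [-8.9 -5.4 32.8] w 0.142
shift(tool) [ 0.0005 -0.0275 -0.0005] turn [-0.0012  0.0005  0.0083] deg 0.5
shift along target axes [ 0.0003 -0.0275 -0.0005]
tool x,y,z in world [[1.0, 0.016, 0.008], [0.008, 0.001, -1.0], [-0.016, 1.0, 0.001]]
scene n 1485 z [0.0894 0.0931 0.0972] y ext [0.0291 0.0441 0.2848 0.2938]
  y 0.03 0.08 x ext [0.5152 0.554 ] mid 0.5346
  y 0.1 0.14 x ext [0.5158 0.5527] mid 0.5342
  y 0.2 0.24 x ext [0.5135 0.5515] mid 0.5325
  y 0.25 0.29 x ext [0.5116 0.5506] mid 0.5311
top n 550 z [0.0892 0.0929 0.0972] y ext [0.0326 0.0339 0.1357 0.1384]
  y 0.03 0.08 x ext [0.5119 0.5504] mid 0.5311
  y 0.1 0.14 x ext [0.5123 0.5507] mid 0.5315
t 22.6 p [0.5313 0.1642 0.1125] q [ 2.550e-01  1.560e-01  1.994e+00 -1.000e-03  9.820e-01  2.400e-01] F [-5.9 -3.2 24.3] w 0.139
shift(tool) [ 0.0004 -0.0001 -0.0002] turn [-0.0012  0.0004  0.0086] deg 0.5
shift along target axes [ 0.0004 -0.0001 -0.0002]
tool x,y,z in world [[1.0, 0.016, 0.009], [0.009, 0.001, -1.0], [-0.016, 1.0, 0.001]]
```

View pics/scene10.png

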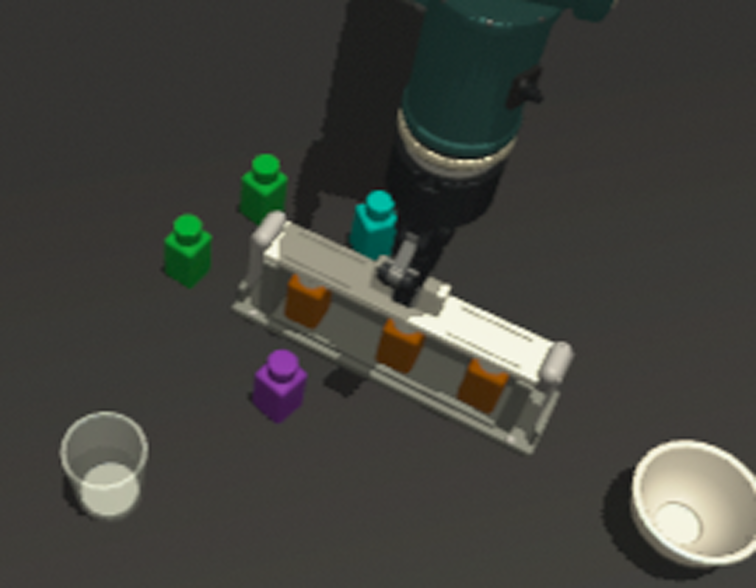

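Request:
{"api": "jog_arm", "payload": {
  "increments": [
    [0, 0.004, 0, 0, 0, 0.004, 0.05],
    [0, 0.004, 0, 0, 0, 0, 0.05],
    [0, 0.004, 0, 0, 0, 0, 0.05]
  ]
}}

```text
time: 22.98
tool_pos: [0.5313, 0.1642, 0.1125]
tcp_rot: [-1.571, -0.015, 0.011]
wrist_force: [-9.7, -3.6, 25.7]
width: 0.14
```

```bash
python3 - <<'E'
from h import *
for n in ["scene","top"]:
    A=np.load(n+".npz"); A=cloud(A).reshape(-1,3); p=read_camera(n); B=cloud(p).reshape(-1,3)
    for nm,W in (("start",A),("now",B)):
        W=W[~np.isnan(W[:,0])]
        for y0,y1 in [(.02,.06),(.27,.31)]:
            q=W[(W[:,0]>.505)&(W[:,0]<.56)&(W[:,1]>y0)&(W[:,1]<y1)&(W[:,2]>.1)&(W[:,2]<.115)]
            print(n,nm,"nose",len(q),np.round(np.mean(q,0),4) if len(q) else '')
    q=B[~np.isnan(B[:,0])]; q=q[(q[:,0]>.512)&(q[:,0]<.552)&(q[:,1]>.055)&(q[:,1]<.27)&(q[:,2]>.089)&(q[:,2]<.097)]
    M=np.c_[q[:,0]-.532,q[:,1]-.164,np.ones(len(q))]; print(n,"plane sx,sy,z",np.round(np.linalg.lstsq(M,q[:,2],rcond=None)[0],4),len(q))
s=readout.read_state(); print(s["time"],s["wrist_force"],s["tool_pos"],s["width"])
E
```

```text
scene start nose 88 [0.5371 0.0397 0.1052]
scene start nose 101 [0.5331 0.2856 0.1051]
scene now nose 83 [0.5367 0.0397 0.1052]
scene now nose 102 [0.5331 0.2855 0.1049]
scene plane sx,sy,z [-0.0235 -0.0017  0.0932] 1150
top start nose 78 [0.5334 0.0413 0.1049]
top start nose 87 [0.5294 0.2878 0.1049]
top now nose 79 [0.5331 0.0415 0.1045]
top now nose 0 
top plane sx,sy,z [ 0.0042 -0.0018  0.0926] 467
23.075 [-9.50278738 -2.79381136 26.5315864 ] [0.53135327 0.16417593 0.11251805] 0.13640496438608696
```

Request:
{"api": "jog_arm", "payload": {
  "increments": [
    [-0.002, 0.005, 0, 0, 0, 0.003, 0.05],
    [-0.002, 0.005, 0, 0, 0, 0, 0.05]
  ]
}}

```text
time: 23.32
tool_pos: [0.5313, 0.1642, 0.1125]
tcp_rot: [-1.571, -0.019, 0.008]
wrist_force: [-5.2, -5.2, 26.5]
width: 0.136
```

```bash
python3 - <<'E'
from h import *
for i in range(4):
    p=read_camera("scene" if i%2 else "top"); s=readout.read_state(); print(round(s["time"],2),np.round(s["wrist_force"],1),np.round(s["tool_pos"],4))
B=cloud(p).reshape(-1,3)
for nm in ("scene8.npz",None):
    B=cloud(np.load(nm)) if nm else cloud(p); B=B.reshape(-1,3); q=B[~np.isnan(B[:,0])]; z=.1264 if nm else .093
    q=q[(q[:,0]>.512)&(q[:,0]<.552)&(q[:,1]>.055)&(q[:,1]<.27)&(abs(q[:,2]-z)<.004)]
    M=np.c_[q[:,0]-.532,q[:,1]-.164,np.ones(len(q))]; print(nm,np.round(np.linalg.lstsq(M,q[:,2],rcond=None)[0],4))
W=cloud(p)
for m in spotter.masks_of(p,"bottle_a")[:6]:
    q=W[m["mask"]]; q=q[~np.isnan(q[:,0])]; print(round(m["p"],2),np.round(np.median(q,0),3))
E
```

```text
23.38 [-5.2 -4.  26.3] [0.5312 0.1641 0.1125]
23.43 [-5.3 -4.8 25.6] [0.5313 0.1642 0.1125]
23.48 [-6.1 -4.5 26. ] [0.5313 0.1642 0.1125]
23.52 [-5.6 -4.  26. ] [0.5313 0.1642 0.1125]
scene8.npz [-0.0211 -0.0019  0.1268]
None [-0.0188 -0.0018  0.0933]
0.91 [ 0.557 -0.027  0.049]
0.85 [0.633 0.106 0.05 ]
0.78 [ 0.462 -0.007  0.049]
0.68 [0.546 0.244 0.049]
0.56 [0.445 0.098 0.049]
0.53 [0.549 0.084 0.045]
```

```bash
python3 -c "
from h import *
print(bot.finish_job()); s=readout.read_state(); print(s['time'],s['wrist_force'],s['tool_pos'])"
```

```text
the job is handed in; nothing more can be done
None
the job is handed in; nothing more can be done
```

I stood the tipped bottle upright between its neighbours and let go of it. I then pressed the cover home under both clips and handed the job in at about 23.5 s, still pressing. The hand-in gives no verdict.

**Last checks that agreed**
- **Push:** steady at about 26 N down on the cover, plus about 5 N sideways in each of x and y.
- **Cover height:** its top face measured about 93 mm above the bench, so the underside is within about 1 mm of the 84 mm seats.
- **Cover position:** it sits within about 1 mm of the rack centre across the lane. Along the lane it was within about 1.5 mm just before pressing.
- **Clips:** the scene camera showed both noses back within about 0.5 mm of where they started.
- **Bottles:** all three showed upright with their caps under the cover in the last picture.
- **Bystanders:** the beaker and mortar looked unmoved in the scene pictures. I did not re-check the white jar, but the arm was never routed near it.

**Checks that failed or disagreed**
- The two cameras differed by about 3 mm, so I placed the cover by comparing it with the rack in the same image.
- The scene camera showed a 0.02 rad slope on the cover. It showed the same slope while the cover hung level in the gripper, and the top camera showed only about 0.004 rad, so I took it as camera bias.
- The top camera could not see the +y nose at the end because the arm hid it.
- The arm drifted about 3 mm sideways while pushing through the clips; I corrected this before the cover seated.

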